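# White-tile calibration of the rind-colour meter

### The job

Calibrate the colour meter with its white tile: swing the measuring head all the way up, so that it stays, then take the white tile from the rack by its edges only - the robot must not touch its white face, nor let it fall - and lay it face up on the stage, slid fully home between the guide rails against the stop. Then lower the head fully onto the tile and, with it down, press the green key all the way and let it come back up. Leave the two coloured tiles and everything else on the bench where they are.

Things in the scene. Friction and masses are not known exactly. Their poses are not given: they have to be found in the camera images.
- meter: bench colour meter, white, fixed. Origin on the bench; x runs from its front (screen, key) to its rear, z up. Housing x -170 to +150, y -100 to +100, top 45 high. A flat black stage plate lies on it, x -114 to +50, y -60 to +60, top 45 high. Hinge cheeks stand at the rear: x +90 to +150, |y| 58 to 80, 129 high
- home (a point): on the stage plate (45 high), meter frame x +10, y 0: where the centre of the tile's underside is when it lies between the two aluminium guide rails (6 high, 63 apart, meter x -15 to +40, 8 thick) and against the cross stop (7 high, front face at meter x +40). Axes as meter
- mouth (a point): on the stage plate, meter frame x -72, y 0: free flat area before the guide, with room for a tile and the fingers beside it; 82 before home. Between meter x -38 and -15 the rails flare out to a mouth about 76 wide
- head (a joint): angle of the measuring head (rad) about head_hinge. 0: nose resting on a tile that is home; -0.07: down on the empty stage (the start); 1.25: fully up, end stop. Damped friction hinge: above 1.0 it stays where left; below about 0.7 it sinks softly by its own weight, in 1 to 3 s. Raising takes 3 to 6 N at the grip
- head_grip (a point): centre of the head's red T-grip, a round bar diameter 20, 44 long along the meter's y, on a steel stem 35 before the head's front end; pinched across its flat ends from above it pivots between the fingers. Moves on a circle of radius 185 about head_hinge: 97 above the bench at the start, 110 at joint 0, 285 fully up
- head_hinge (a point): head's hinge axis (along the meter's y), meter frame x +120, y 0, 110 high. The head is a white arm 150 long, 98 wide, 52 thick, with a round nose 38 across under it, 110 from the hinge; at joint 1.25 it hangs over the stage only beyond meter x +25 and above 170 high
- measure_key (a joint): travel of the green key (m): 0 released, 0.006 fully pressed; springs back; fully down takes 5 N. It counts as pressed beyond 0.004
- measure_key_top (a point): centre of the top of the green round key, diameter 24, at the meter's front right corner (meter frame x -143, y -68), pressed straight down
- rack: grey tile rack, fixed, base 262 (x) x 80 (y) x 12 tall, with three black rubber pads 42 x 42, tops 30 above the bench, in a row along its x axis, 85 apart; one tile on each, overhanging its pad by 9 all round. Which tile lies on which pad changes. Origin: on the bench, under its centre
- white_tile: white calibration tile, 60 x 60 x 8 thick, about 80 g: ceramic in a black frame whose sides are the edges to hold it by. Origin: centre of its underside, z up through the white face; it starts face up on a rack pad, its sides parallel to the rack's within 0.1 rad
- white_face: the white glazed face of that tile, 52 x 52, flush with its top (4 inside each edge): not to be touched by the robot. Same origin and axes as white_tile
- green_tile: green reference tile of the same size on another pad, to be left alone
- orange_tile: orange reference tile of the same size on another pad, to be left alone
- cheese: bystander: whole ripened cheese, straw-coloured disc, 168 across, 90 tall, 1.9 kg; origin: centre of its underside, on the bench
- half_cheese: bystander: cut half of such a cheese, half disc 84 x 168 x 88 tall, pale cut face; origin: centre of its underside, on the bench
- carton: bystander: black presentation carton, 110 x 110 x 120 tall; origin: centre of its underside, on the bench
- wood_lid: bystander: wooden carton lid, 120 x 120 x 16; origin: centre of its underside, on the bench
- trier: bystander: cheese trier, T-shaped, wooden cross grip 90 wide, steel stem 130, lying flat; origin: centre of its underside, on the bench
- tile_brush: bystander: tile-dusting brush, 150 long, lying flat; origin: centre of its underside, on the bench
- sanitiser: bystander: blue sanitiser bottle, 60 across, 170 tall; origin: centre of its underside, on the bench

How it is judged:
By the outcome, as a careful person would: the job done as asked, in the order asked, and still so for the second after the job is handed in, with the robot touching nothing.
It also fails if it takes over 72 s, if anything falls off the work surface, if the arm or the gripper's body presses on something with over 40 N, if the wrist force passes 120 N, or if a joint passes its speed limit or range.

### The arm

A 6-joint arm with a two-finger parallel gripper is mounted at the origin on the work surface. World frame = base frame: x ahead of the robot, y to its left, z up, the work surface at z = 0. Lengths are in m, angles in rad, forces in N, time in s.
With the tool pointing down it reaches from about 0.375 to 0.9 m from the base axis. Payload 3.1 kg.
Tool frame: the origin (TCP) lies on the centre line of the jaws, within the pads' length; the fingertips stand 19 mm ahead of it and the grasp point (between the pads) is the TCP; z points along the fingers, y is the line along which they close (so a half turn about z gives the same grasp; the last joint's range is limited). The gripper opens to 85 mm and grips with 20 to 120 N. Pads are 22 mm wide; open, the fingers measure 114 mm over their backs; the gripper's body (76 mm by 85 mm) begins 54 mm behind the grasp point. The pads swing forward as they close: fully open they stand 13 mm farther back than shut.
Start: joints at [1.135, 0.527, 1.433, -0, 1.181, -0.178], TCP at [0.159, 0.604, 0.25] pointing down, gripper open.
Joint ranges: [-3.08, 3.08], [-0.75, 2.2], [0.22, 2.44], [-1.43, 4.57], [0, 2.65], [-2.85, 2.85]. Speed limits (rad/s): [2.79, 2.79, 3.14, 3.14, 3.14, 3.14].

### API

Orientations are given as a unit quaternion [x, y, z, w].
In Python, from station import manip, cams, sign_off gives the robot as it stands.
- The arm moves only by the tool carry_out, never from a script. Its argument "targets" is a list that holds one entry, the list of rows, each a list of 7 numbers: the shift along the tool's x, y, z in cm, then the turn, a rotation vector about the tool's x, y, z in degrees, then the finger opening in cm, from 0 to 8.54. A call has 1 to 12 rows; each row is the pose to reach, as a shift and turn from the pose commanded when the call began, along the tool's axes at that moment; what a row does not reach only later rows make up. A row lasts 1/12 s, in which the tool goes at most 41.7 mm and 7.16 degrees, less where a joint would pass 70% of its speed; a pose out of reach is approached as far as the arm can. A call with a gripper value outside its range is refused whole. The fingers move at their own pace and stop on an object; "force" is the grip in N (left out, the last holds). Time passes only in rows, so rows that repeat a pose let the fingers close. It gives the time, the measured TCP pose, the force, the opening and the grip force at its end, in the units of the state.
- manip.sense(): the state, without advancing time (a new reading comes with each control period).
- cams.snapshot(name): name is "side" or "top" or "wrist"; returns the picture (480x640x3 uint8, red, green, blue); there is no depth.
- cams.camera_info(name): a dict with "K" (3x3 intrinsics, pixels), "k1" (the pictures are not rectified: a ray, as slopes to the right and down, at radius r is drawn at 1 + k1 r^2 times it, then the intrinsics apply), "T" (4x4, takes a point from camera to world coordinates). Camera axes: x right, y down, z forward; pixel columns grow to the right and rows downward; lengths in m; the calibration is good to about 2 mm. A picture is of the moment at which its call begins: read the wrist's pose just before it. camera_info takes no time and is no camera call; for the wrist camera it gives the pose at the moment of the call.
- sign_off(): hands the job in; it is judged then, once.
The state is a dict: "t": time; "q": joint angles; "qd": joint speeds; "tau": joint torques, N m; "tcp_pos": TCP position; "tool_rot": TCP orientation; "force": force on the tool from outside, world axes, zero at the start; "ft_torque": the same for the moment, N m; "finger_gap": opening from 0.0 (shut) to 1.0 (fully open); "gripper_force": force on a finger pad.
Only numpy, scipy, OpenCV 4.12 (cv2) and the standard library are available. Lean on these libraries where they do the work, as an engineer would, in place of code of your own. Each camera call takes 0.05 s, during which the arm holds its last target. There are 200 camera calls.

## Working session

There is one attempt and no reset: what is moved stays moved. The work goes in short steps, Python scripts to look and compute and a tool call to move; the robot and the scene stay as the last step left them, time stands still between calls to the robot, and variables do not carry over. Pictures are saved under pics/ and viewed, at most 10 in all, crops included, and the job is handed in when it is done.

Besides the shell and the picture viewer there is one more tool, called after "Emit:" as name(argument=value, ...), one argument or row to a line, values as JSON. carry_out: Moves the arm, as the interface text tells. Its arguments: {"type":"object","properties":{"targets":{"type":"array"},"force":{"type":"number"}},"required":["targets"]}

```bash
mkdir -p pics; python3 - <<'E'
from station import manip,cams
import cv2,numpy as np
for n in("top","side"):
    cv2.imwrite(f"pics/{n}0.png",cams.snapshot(n)[:,:,::-1]); c=cams.camera_info(n); print(n,np.round(c["K"],1).tolist(),c["k1"],np.round(c["T"],3).tolist())
s=manip.sense();print(s)
E
```

```text
top [[550.4, 0.0, 320.6], [0.0, 550.4, 246.3], [0.0, 0.0, 1.0]] -0.16702569982254772 [[0.023, -0.994, 0.107, 0.42], [-1.0, -0.022, 0.005, -0.014], [-0.003, -0.107, -0.994, 1.423], [0.0, 0.0, 0.0, 1.0]]
side [[590.1, 0.0, 307.3], [0.0, 590.1, 238.6], [0.0, 0.0, 1.0]] 0.029698379432946283 [[0.959, -0.158, 0.235, 0.169], [-0.283, -0.522, 0.805, -1.329], [-0.005, -0.838, -0.545, 0.976], [0.0, 0.0, 0.0, 1.0]]
{'t': 0.1, 'q': array([ 1.13551558e+00,  5.28418043e-01,  1.43377016e+00, -5.21801242e-05,
        1.18139476e+00, -1.78553738e-01]), 'qd': array([ 0.00108747, -0.00286257, -0.0026914 , -0.00067638,  0.00053544,
        0.00083227]), 'tau': array([-4.75727793e-04, -4.43307817e+01, -1.78586161e+01, -3.11705462e-04,
        3.90026369e-03, -1.23881722e-05]), 'tcp_pos': array([0.15845513, 0.60395352, 0.24940516]), 'tool_rot': array([ 1.28001374e-01,  9.91773491e-01, -9.55939116e-04, -2.77657741e-04]), 'force': array([ 0.56190019,  0.21724286, -0.88326941]), 'ft_torque': array([-0.00495528, -0.00469802, -0.00545746]), 'gripper_force': 0.0, 'finger_gap': 0.9941338496296487}
```

View pics/top0.png

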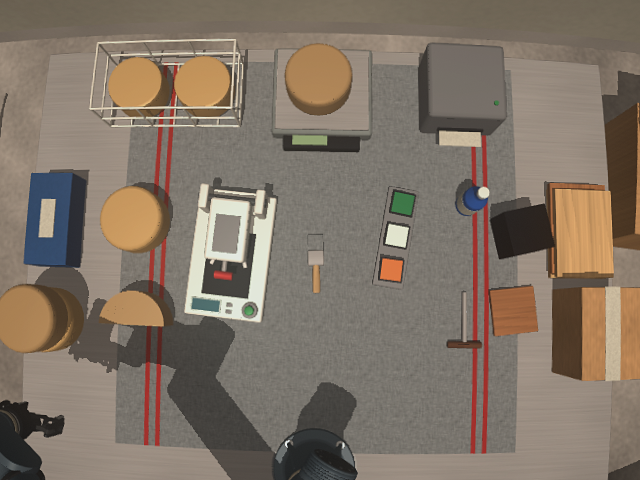

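View pics/side0.png

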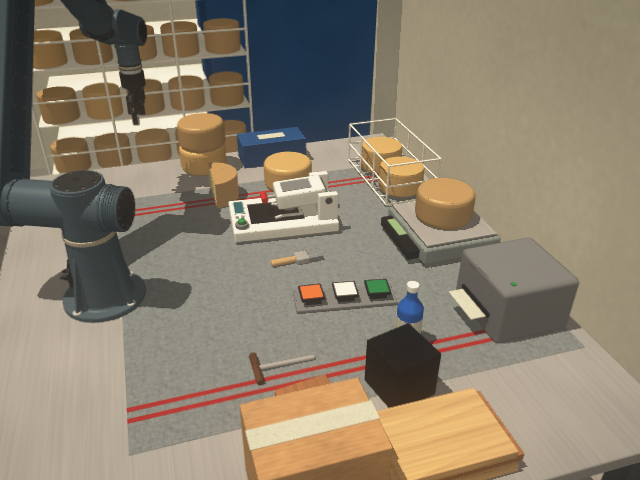

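The top view shows the meter at (232,255) with its front toward the robot and the red grip at (223,275). The rack is at (396,236): green at (402,203), white at (397,235), orange at (391,269). I'll enlarge both.

```bash
cat > h.py <<'E'
import numpy as np,cv2
from station import manip,cams
from scipy.spatial.transform import Rotation as R
def ray(c,uv):
    K=c["K"];d=np.array([(uv[0]-K[0][2])/K[0][0],(uv[1]-K[1][2])/K[1][1]]);s=d.copy()
    for _ in range(20): s=d/(1+c["k1"]*(s@s))
    T=np.array(c["T"]);return T[:3,3],T[:3,:3]@np.r_[s,1]
def atz(c,uv,z):
    o,d=ray(c,uv);return o+d*(z-o[2])/d[2]
def proj(c,p):
    T=np.array(c["T"]);q=T[:3,:3].T@(np.asarray(p)-T[:3,3]);s=q[:2]/q[2];s=s*(1+c["k1"]*(s@s))
    K=c["K"];return np.array([K[0][0]*s[0]+K[0][2],K[1][1]*s[1]+K[1][2]])
E
python3 - <<'E'
import cv2,numpy as np
i=cv2.imread("pics/top0.png")
a=cv2.resize(i[178:328,180:290],None,fx=4,fy=4,interpolation=cv2.INTER_CUBIC)
b=cv2.resize(i[178:328,365:430],None,fx=4,fy=4,interpolation=cv2.INTER_CUBIC)
cv2.imwrite("pics/crop0.png",np.hstack([a,b]))
E
```

```text
(no output)
```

View pics/crop0.png

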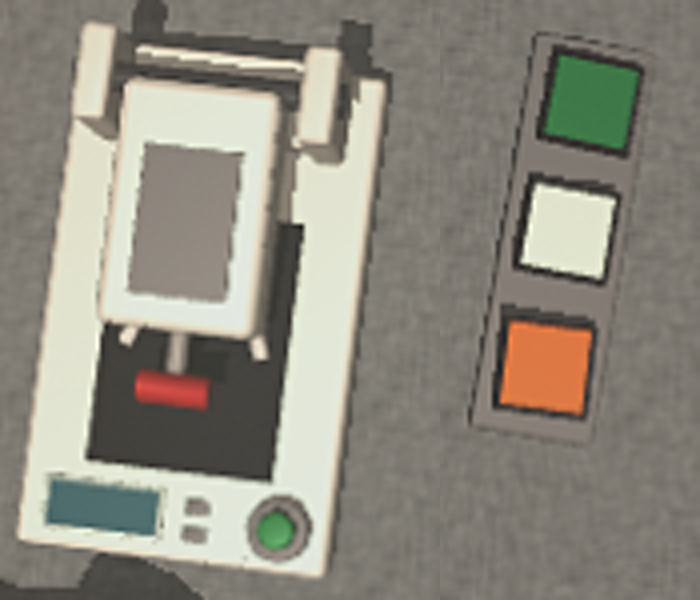

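The crop gives these points. Meter top corners are at about (185,313), (261,322) and (276,198.5), and stage front corners at (202,293) and (248,298). The grip is at (223,275.5), the key at (249,310.5), and the white tile corners are at crop (527,172), (622,187), (610,285), (514,268).

```bash
cat >> h.py <<'E'
from scipy.optimize import least_squares
def fit(c,obj,px,x0):
    def f(p):
        r=R.from_euler('z',p[2]).as_matrix();return np.concatenate([proj(c,r@np.array(o)+[p[0],p[1],0])-u for o,u in zip(obj,px)])
    s=least_squares(f,x0);return s.x,s.fun.reshape(-1,2).round(1).tolist()
E
python3 - <<'E'
from h import *
c=cams.camera_info("top")
A=lambda l,x0:[(x0+x/4,178+y/4) for x,y in l]
px=A([(20,541),(325,576),(385,80),(88,460),(272,480),(302,226),(113,25),(340,50)],180)
obj=[(-.17,.1,.045),(-.17,-.1,.045),(.15,-.1,.045),(-.114,.06,.045),(-.114,-.06,.045),(.05,-.06,.045),(.15,.058,.129),(.15,-.08,.129)]
m,r=fit(c,obj,px,[.4,.2,0]);print("meter",m.round(4),r)
M=R.from_euler('z',m[2]).as_matrix()
for n,p in dict(grip=(-.0646,0,.097),key=(-.143,-.068,.05),hinge=(.12,0,.11),home=(.01,0,.045),mouth=(-.072,0,.045)).items():
    w=M@np.array(p)+[m[0],m[1],0];print(n,w.round(4),proj(c,w).round(1))
px=[(365+(x-440)/4,178+y/4) for x,y in [(527,173),(622,187),(611,285),(514,268)]]
q=.03;t,r=fit(c,[(q,q,.038),(q,-q,.038),(-q,-q,.038),(-q,q,.038)],px,[.45,-.2,0]);print("tile",t.round(4),r)
px=[(365+(x-440)/4,178+y/4) for x,y in [(536,33),(650,52),(590,440),(471,425)]]
t,r=fit(c,[(.131,.04,.012),(.131,-.04,.012),(-.131,-.04,.012),(-.131,.04,.012)],px,[.45,-.2,0]);print("rack",t.round(4),r)
print(R.from_quat(manip.sense()["tool_rot"]).as_matrix().round(4).tolist())
# segment check by colour
im=cams.snapshot("top").astype(int)
red=(im[...,0]>120)&(im[...,1]<70)&(im[...,2]<70);red[:, :200]=0;red[:,250:]=0;red[:265]=0;red[:285+5] 
ys,xs=np.nonzero(red[:290]);print("red",xs.mean(),ys.mean())
w=(im.min(2)>190);w[:215]=0;w[255:]=0;w[:,:375]=0;w[:,420:]=0
ys,xs=np.nonzero(w);print("white",xs.mean(),ys.mean(),atz(c,(xs.mean(),ys.mean()),.038),cv2.minAreaRect(np.c_[xs,ys].astype(np.float32)))
E
```

```text
meter [ 0.5501  0.2209 -0.082 ] [[-1.6, 0.6], [0.5, 0.8], [-0.1, -0.9], [-0.5, 0.5], [0.5, 0.8], [0.5, -0.4], [0.4, -0.4], [0.0, -1.1]]
grip [0.4858 0.2262 0.097 ] [223.5 275.5]
key [0.4021 0.1649 0.05  ] [250.1 310.7]
hinge [0.6697 0.2111 0.11  ] [231.9 199.8]
home [0.5601 0.2201 0.045 ] [230.7 247.3]
mouth [0.4784 0.2268 0.045 ] [226.9 279.5]
tile [ 0.6017 -0.2011 -0.1268] [[0.3, 0.5], [-0.2, 0.5], [-0.5, -0.9], [0.4, -0.1]]
rack [ 0.6004 -0.2007 -0.1486] [[-0.7, -0.9], [0.7, -0.4], [0.5, 1.3], [-0.4, -0.1]]
[[-0.9672, 0.2539, -0.0008], [0.2539, 0.9672, -0.0018], [0.0003, -0.002, -1.0]]
red 222.7439024390244 275.2560975609756
white 396.55759162303667 235.42670157068062 [ 0.60069901 -0.19956879  0.038     ] ((396.61199951171875, 235.38400268554688), (19.58795928955078, 19.49851417541504), 10.30484676361084)
```

```bash
cat >> h.py <<'E'
MP=np.array([.5501,.2209,-.082])
def mw(x,y,z):
    c,s=np.cos(MP[2]),np.sin(MP[2]);return np.array([MP[0]+c*x-s*y,MP[1]+s*x+c*y,z])
def cur():
    s=manip.sense();m=R.from_quat(s["tool_rot"]).as_matrix();return s["tcp_pos"],np.degrees(np.arctan2(m[0,1],m[1,1]))
def plan(start,wps):  # wps: (pos,a deg,open cm,rows); prints calls of <=12 rows
    p,a=start;rows=[]
    for q,b,o,n in wps:
        for k in range(1,n+1): rows.append((p+(np.array(q)-p)*k/n,a+(b-a)*k/n,o))
        p,a=np.array(q),b
    p,a=start
    for i in range(0,len(rows),12):
        t=np.radians(a);Rm=np.array([[-np.cos(t),np.sin(t),0],[np.sin(t),np.cos(t),0],[0,0,-1]])
        print([[*(np.round(Rm.T@(q-p)*100,1)+0.).tolist(),0,0,round(float(b-a),1),o] for q,b,o in rows[i:i+12]])
        p,a=rows[i+11 if i+12<=len(rows) else -1][:2]
def arc(t0,t1,n,dz=0,a=4.7,o=4): return [(mw(.12-.185*np.cos(t),0,.11+.185*np.sin(t)+dz),a,o,1) for t in np.linspace(t0,t1,n+1)[1:]]
E
python3 - <<'E'
from h import *
g=mw(-.0646,0,.099)
plan(cur(),[(g+[0,0,.081],4.7,8.5,17),(g,4.7,8.5,7)])
print(); plan((g,4.7),arc(-.07,1.28,24,.002))
E
```

```text
[[-2.4, -1.7, 0.4, 0, 0, -0.6, 8.5], [-4.9, -3.3, 0.8, 0, 0, -1.2, 8.5], [-7.3, -5.0, 1.2, 0, 0, -1.8, 8.5], [-9.7, -6.6, 1.6, 0, 0, -2.4, 8.5], [-12.1, -8.3, 2.0, 0, 0, -2.9, 8.5], [-14.6, -10.0, 2.5, 0, 0, -3.5, 8.5], [-17.0, -11.6, 2.9, 0, 0, -4.1, 8.5], [-19.4, -13.3, 3.3, 0, 0, -4.7, 8.5], [-21.8, -14.9, 3.7, 0, 0, -5.3, 8.5], [-24.3, -16.6, 4.1, 0, 0, -5.9, 8.5], [-26.7, -18.3, 4.5, 0, 0, -6.5, 8.5], [-29.1, -19.9, 4.9, 0, 0, -7.1, 8.5]]
[[-2.2, -1.9, 0.4, 0, 0, -0.6, 8.5], [-4.4, -3.9, 0.8, 0, 0, -1.2, 8.5], [-6.6, -5.8, 1.2, 0, 0, -1.8, 8.5], [-8.8, -7.8, 1.6, 0, 0, -2.4, 8.5], [-11.0, -9.7, 2.0, 0, 0, -2.9, 8.5], [-11.0, -9.7, 3.2, 0, 0, -2.9, 8.5], [-11.0, -9.7, 4.4, 0, 0, -2.9, 8.5], [-11.0, -9.7, 5.5, 0, 0, -2.9, 8.5], [-11.0, -9.7, 6.7, 0, 0, -2.9, 8.5], [-11.0, -9.7, 7.8, 0, 0, -2.9, 8.5], [-11.0, -9.7, 9.0, 0, 0, -2.9, 8.5], [-11.0, -9.7, 10.1, 0, 0, -2.9, 8.5]]

[[0.0, 0.0, -1.0, 0, 0, 0.0, 4], [0.0, 0.0, -2.1, 0, 0, 0.0, 4], [-0.1, 0.0, -3.1, 0, 0, 0.0, 4], [-0.2, 0.0, -4.2, 0, 0, 0.0, 4], [-0.4, 0.0, -5.2, 0, 0, 0.0, 4], [-0.6, 0.0, -6.2, 0, 0, 0.0, 4], [-0.9, 0.0, -7.2, 0, 0, 0.0, 4], [-1.3, 0.0, -8.2, 0, 0, 0.0, 4], [-1.7, 0.0, -9.1, 0, 0, 0.0, 4], [-2.2, 0.0, -10.0, 0, 0, 0.0, 4], [-2.7, 0.0, -10.9, 0, 0, 0.0, 4], [-3.2, 0.0, -11.8, 0, 0, 0.0, 4]]
[[-0.6, 0.0, -0.8, 0, 0, 0.0, 4], [-1.3, 0.0, -1.6, 0, 0, 0.0, 4], [-2.0, 0.0, -2.4, 0, 0, 0.0, 4], [-2.7, 0.0, -3.1, 0, 0, 0.0, 4], [-3.5, 0.0, -3.8, 0, 0, 0.0, 4], [-4.3, 0.0, -4.4, 0, 0, 0.0, 4], [-5.2, 0.0, -5.0, 0, 0, 0.0, 4], [-6.1, 0.0, -5.6, 0, 0, 0.0, 4], [-7.0, 0.0, -6.1, 0, 0, 0.0, 4], [-8.0, 0.0, -6.5, 0, 0, 0.0, 4], [-8.9, 0.0, -6.9, 0, 0, 0.0, 4], [-9.9, 0.0, -7.2, 0, 0, 0.0, 4]]
```

Emit:
carry_out(
  targets=[
    [[-2.4,-1.7,0.4,0,0,-0.6,8.5],[-4.9,-3.3,0.8,0,0,-1.2,8.5],[-7.3,-5.0,1.2,0,0,-1.8,8.5],[-9.7,-6.6,1.6,0,0,-2.4,8.5],[-12.1,-8.3,2.0,0,0,-2.9,8.5],[-14.6,-10.0,2.5,0,0,-3.5,8.5],[-17.0,-11.6,2.9,0,0,-4.1,8.5],[-19.4,-13.3,3.3,0,0,-4.7,8.5],[-21.8,-14.9,3.7,0,0,-5.3,8.5],[-24.3,-16.6,4.1,0,0,-5.9,8.5],[-26.7,-18.3,4.5,0,0,-6.5,8.5],[-29.1,-19.9,4.9,0,0,-7.1,8.5]],
  ],
)

```text
t: 1.15
tcp_pos: [0.3902, 0.3367, 0.201]
tool_rot: [0.066, 0.998, -0.0, -0.0]
force: [0.0, 0.7, -0.2]
finger_gap: 0.996
gripper_force: 0.0
```

Emit:
carry_out(
  targets=[
    [[-2.2,-1.9,0.4,0,0,-0.6,8.5],[-4.4,-3.9,0.8,0,0,-1.2,8.5],[-6.6,-5.8,1.2,0,0,-1.8,8.5],[-8.8,-7.8,1.6,0,0,-2.4,8.5],[-11.0,-9.7,2.0,0,0,-2.9,8.5],[-11.0,-9.7,2.0,0,0,-2.9,8.5]],
  ],
)

```text
t: 1.65
tcp_pos: [0.4898, 0.224, 0.1807]
tool_rot: [0.043, 0.999, -0.0, 0.001]
force: [-0.2, -0.5, 0.3]
finger_gap: 0.997
gripper_force: 0.0
```

```bash
python3 - <<'E'
from h import *
print(cur()); c=cams.camera_info("wrist");cv2.imwrite("pics/w1.png",cams.snapshot("wrist")[:,:,::-1])
print(mw(-.0646,0,.099), proj(c,mw(-.0646,0,.097)), atz(c,(320,240),.1))
print(np.round(c["T"],3).tolist())
E
```

```text
(array([0.48978105, 0.22396627, 0.18070932]), np.float64(4.954891257875028))
[0.48571706 0.22619127 0.099     ] [329.28690057 254.43076269] [0.47572645 0.22192282 0.1       ]
[[0.087, 0.941, 0.326, 0.405], [0.996, -0.082, -0.028, 0.23], [0.001, 0.327, -0.945, 0.304], [0.0, 0.0, 0.0, 1.0]]
```

View pics/w1.png

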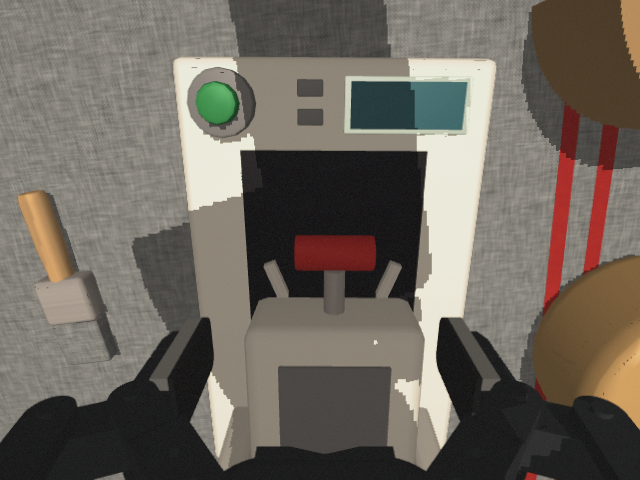

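The wrist view shows the grip centred at (335,253), the key at (217,103), the housing front corners at (176,59) and (495,60), and the stage front corners at (241,151) and (427,152). I'll refine the meter pose with these.

```bash
python3 - <<'E'
from h import *
c=cams.camera_info("wrist")
obj=[(-.17,.1,.045),(-.17,-.1,.045),(-.114,.06,.045),(-.114,-.06,.045),(-.0646,0,.097),(-.143,-.068,.051)]
m,r=fit(c,obj,[(495,60),(176,59),(427,152),(241,151),(335,253),(217,103)],MP);print(m.round(4),r,cur())
E
```

```text
[ 0.5476  0.2247 -0.0923] [[6.3, -1.0], [-8.8, -2.0], [-0.4, 1.3], [-1.1, 1.3], [-0.6, 0.7], [4.7, 1.7]] (array([0.48765863, 0.22545744, 0.18078676]), np.float64(4.958375615030528))
```

```bash
python3 - <<'E'
from h import *
for k in range(2):
    c=cams.camera_info("wrist");im=cams.snapshot("wrist").astype(int);print(cur())
    red=(im[...,0]>90)&(im[...,1]<60)&(im[...,2]<60);red[:200]=0;red[290:]=0;red[:,:280]=0;red[:,390:]=0
    gr=(im[...,1]>im[...,0]+40)&(im[...,1]>im[...,2]+30);gr[140:]=0;gr[:,:180]=0;gr[:,260:]=0
    u=[(float(a[1].mean()),float(a[0].mean())) for a in (np.nonzero(red),np.nonzero(gr))]
    print(u,atz(c,u[0],.1),atz(c,u[1],.05))
    dk=(im.max(2)<40)
    for row in (165,190,220): x=np.nonzero(dk[row,200:460])[0]+200;print(row,[atz(c,(v,row),.045).round(4).tolist() for v in (x[0],x[-1])])
E
```

```text
(array([0.4861834 , 0.22648356, 0.18087428]), np.float64(4.87333435705993))
[(332.0749354005168, 256.500184569952), (213.91107761868878, 106.56895252449134)] [0.4836368  0.22924045 0.1       ] [0.39953552 0.16500044 0.05      ]
165 [[0.4374, 0.1839, 0.045], [0.4466, 0.2886, 0.045]]
190 [[0.4534, 0.1783, 0.045], [0.4632, 0.2897, 0.045]]
220 [[0.4735, 0.1705, 0.045], [0.4839, 0.2888, 0.045]]
(array([0.48530619, 0.22723773, 0.18099506]), np.float64(4.778153853942152))
[(330.60675422138837, 259.293808630394), (212.86940015186028, 109.60516324981018)] [0.48364612 0.22933694 0.1       ] [0.39963912 0.16493701 0.05      ]
165 [[0.4359, 0.1855, 0.045], [0.4448, 0.289, 0.045]]
190 [[0.4521, 0.1819, 0.045], [0.4614, 0.2901, 0.045]]
220 [[0.4718, 0.1708, 0.045], [0.482, 0.2886, 0.045]]
```

Emit:
carry_out(
  targets=[
    [[0.1,0.2,1.5,0,0,0,8.5],[0.1,0.2,3.5,0,0,0,8.5],[0.1,0.2,5.5,0,0,0,8.5],[0.1,0.2,7.2,0,0,0,8.5],[0.1,0.2,8.1,0,0,0,8.5],[0.1,0.2,8.1,0,0,0,8.5],[0.1,0.2,8.1,0,0,0,4],[0.1,0.2,8.1,0,0,0,4],[0.1,0.2,8.1,0,0,0,4],[0.1,0.2,8.1,0,0,0,4],[0.1,0.2,8.1,0,0,0,4],[0.1,0.2,8.1,0,0,0,4]],
  ],
  force=40,
)

```text
t: 2.8
tcp_pos: [0.4856, 0.2298, 0.1016]
tool_rot: [0.041, 0.999, 0.0, 0.001]
force: [-1.1, 0.6, 5.8]
finger_gap: 0.503
gripper_force: 41.1
```

Emit:
carry_out(
  targets=[
    [[0.0,0.0,-1.0,0,0,0.0,4],[0.0,0.0,-2.1,0,0,0.0,4],[-0.1,0.0,-3.1,0,0,0.0,4],[-0.2,0.0,-4.2,0,0,0.0,4],[-0.4,0.0,-5.2,0,0,0.0,4],[-0.6,0.0,-6.2,0,0,0.0,4],[-0.9,0.0,-7.2,0,0,0.0,4],[-1.3,0.0,-8.2,0,0,0.0,4],[-1.7,0.0,-9.1,0,0,0.0,4],[-2.2,0.0,-10.0,0,0,0.0,4],[-2.7,0.0,-10.9,0,0,0.0,4],[-3.2,0.0,-11.8,0,0,0.0,4]],
  ],
)

```text
t: 3.8
tcp_pos: [0.5176, 0.2268, 0.2188]
tool_rot: [0.041, 0.999, 0.0, 0.001]
force: [6.5, 1.7, -10.5]
finger_gap: 0.506
gripper_force: 42.2
```

Emit:
carry_out(
  targets=[
    [[-0.6,0.0,-0.8,0,0,0.0,4],[-1.3,0.0,-1.6,0,0,0.0,4],[-2.0,0.0,-2.4,0,0,0.0,4],[-2.7,0.0,-3.1,0,0,0.0,4],[-3.5,0.0,-3.8,0,0,0.0,4],[-4.3,0.0,-4.4,0,0,0.0,4],[-5.2,0.0,-5.0,0,0,0.0,4],[-6.1,0.0,-5.6,0,0,0.0,4],[-7.0,0.0,-6.1,0,0,0.0,4],[-8.0,0.0,-6.5,0,0,0.0,4],[-8.9,0.0,-6.9,0,0,0.0,4],[-9.9,0.0,-7.2,0,0,0.0,4]],
  ],
)

```text
t: 4.8
tcp_pos: [0.6129, 0.2181, 0.2904]
tool_rot: [0.041, 0.999, -0.001, -0.004]
force: [-3.9, 0.7, -2.5]
finger_gap: 0.504
gripper_force: 41.7
```

Emit:
carry_out(
  targets=[
    [[-0.3,0,0,0,0,0,4],[-0.6,0,0,0,0,0,4],[-0.6,0,0,0,0,0,4]],
  ],
)

```text
t: 5.05
tcp_pos: [0.6194, 0.2175, 0.2922]
tool_rot: [0.041, 0.999, -0.001, -0.002]
force: [-6.0, -1.2, 5.4]
finger_gap: 0.505
gripper_force: 42.1
```

```bash
python3 - <<'E'
from h import *
print(cur(),manip.sense()["force"]);
i=cams.snapshot("side")[:,:,::-1];cv2.imwrite("pics/s2.png",cv2.resize(i[120:270,180:390],None,fx=3,fy=3))
E
```

```text
(array([0.61944191, 0.21753171, 0.29219646]), np.float64(4.666503704792375)) [-5.98479403 -1.19101902  5.42540017]
```

View pics/s2.png

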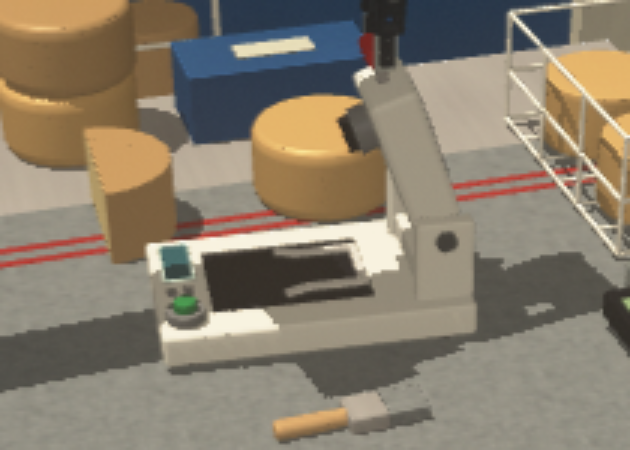

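The head is fully up against its stop: grip at (375,45) in the crop, with the reaction force showing on the arm. The stage is clear. Next I release it and go over the white tile.

```bash
sed -i 's/^MP=.*/MP=np.array([.549,.2225,-.085])/' h.py; python3 - <<'E'
from h import *
p,a=cur()
plan((p,a),[(p,a,8.5,5),(p+[0,0,.07],a,8.5,5),(p+[0,0,.07],a,8.5,2)])
plan((p+[0,0,.07],a),[((.605,.02,.33),6,8.5,7),((.59,-.19,.2),7.3,8.5,9),((.59,-.19,.2),7.3,8.5,2)])
E
```

```text
[[0.0, 0.0, 0.0, 0, 0, 0.0, 8.5], [0.0, 0.0, 0.0, 0, 0, 0.0, 8.5], [0.0, 0.0, 0.0, 0, 0, 0.0, 8.5], [0.0, 0.0, 0.0, 0, 0, 0.0, 8.5], [0.0, 0.0, 0.0, 0, 0, 0.0, 8.5], [0.0, 0.0, -1.4, 0, 0, 0.0, 8.5], [0.0, 0.0, -2.8, 0, 0, 0.0, 8.5], [0.0, 0.0, -4.2, 0, 0, 0.0, 8.5], [0.0, 0.0, -5.6, 0, 0, 0.0, 8.5], [0.0, 0.0, -7.0, 0, 0, 0.0, 8.5], [0.0, 0.0, -7.0, 0, 0, 0.0, 8.5], [0.0, 0.0, -7.0, 0, 0, 0.0, 8.5]]
[[0.0, -2.8, 0.5, 0, 0, 0.2, 8.5], [0.0, -5.7, 0.9, 0, 0, 0.4, 8.5], [-0.1, -8.5, 1.4, 0, 0, 0.6, 8.5], [-0.1, -11.3, 1.8, 0, 0, 0.8, 8.5], [-0.1, -14.1, 2.3, 0, 0, 1.0, 8.5], [-0.1, -17.0, 2.8, 0, 0, 1.1, 8.5], [-0.2, -19.8, 3.2, 0, 0, 1.3, 8.5], [-0.2, -22.1, 4.7, 0, 0, 1.5, 8.5], [-0.2, -24.5, 6.1, 0, 0, 1.6, 8.5], [-0.2, -26.8, 7.6, 0, 0, 1.8, 8.5], [-0.3, -29.2, 9.0, 0, 0, 1.9, 8.5], [-0.3, -31.5, 10.4, 0, 0, 2.1, 8.5]]
[[-0.1, -2.3, 1.4, 0, 0, 0.1, 8.5], [-0.2, -4.7, 2.9, 0, 0, 0.3, 8.5], [-0.3, -7.0, 4.3, 0, 0, 0.4, 8.5], [-0.4, -9.3, 5.8, 0, 0, 0.6, 8.5], [-0.4, -9.3, 5.8, 0, 0, 0.6, 8.5], [-0.4, -9.3, 5.8, 0, 0, 0.6, 8.5]]
```

Emit:
carry_out(
  targets=[
    [[0.0,0.0,0.0,0,0,0.0,8.5],[0.0,0.0,0.0,0,0,0.0,8.5],[0.0,0.0,0.0,0,0,0.0,8.5],[0.0,0.0,0.0,0,0,0.0,8.5],[0.0,0.0,0.0,0,0,0.0,8.5],[0.0,0.0,-1.4,0,0,0.0,8.5],[0.0,0.0,-2.8,0,0,0.0,8.5],[0.0,0.0,-4.2,0,0,0.0,8.5],[0.0,0.0,-5.6,0,0,0.0,8.5],[0.0,0.0,-7.0,0,0,0.0,8.5],[0.0,0.0,-7.0,0,0,0.0,8.5]],
  ],
)

```text
t: 6.02
tcp_pos: [0.6232, 0.2185, 0.3638]
tool_rot: [0.041, 0.999, 0.001, 0.003]
force: [0.2, -0.2, 0.4]
finger_gap: 0.996
gripper_force: 0.0
```

Emit:
carry_out(
  targets=[
    [[0.0,-2.8,0.5,0,0,0.2,8.5],[0.0,-5.7,0.9,0,0,0.4,8.5],[-0.1,-8.5,1.4,0,0,0.6,8.5],[-0.1,-11.3,1.8,0,0,0.8,8.5],[-0.1,-14.1,2.3,0,0,1.0,8.5],[-0.1,-17.0,2.8,0,0,1.1,8.5],[-0.2,-19.8,3.2,0,0,1.3,8.5],[-0.2,-22.1,4.7,0,0,1.5,8.5],[-0.2,-24.5,6.1,0,0,1.6,8.5],[-0.2,-26.8,7.6,0,0,1.8,8.5],[-0.3,-29.2,9.0,0,0,1.9,8.5],[-0.3,-31.5,10.4,0,0,2.1,8.5]],
  ],
)

```text
t: 7.02
tcp_pos: [0.5981, -0.0972, 0.2548]
tool_rot: [0.06, 0.998, 0.0, -0.0]
force: [0.8, 0.5, -0.6]
finger_gap: 0.996
gripper_force: 0.0
```

Emit:
carry_out(
  targets=[
    [[-0.1,-2.3,1.4,0,0,0.1,8.5],[-0.2,-4.7,2.9,0,0,0.3,8.5],[-0.3,-7.0,4.3,0,0,0.4,8.5],[-0.4,-9.3,5.8,0,0,0.6,8.5],[-0.4,-9.3,5.8,0,0,0.6,8.5],[-0.4,-9.3,5.8,0,0,0.6,8.5],[-0.4,-9.3,5.8,0,0,0.6,8.5],[-0.4,-9.3,5.8,0,0,0.6,8.5]],
  ],
)

```text
t: 7.68
tcp_pos: [0.5918, -0.1879, 0.1987]
tool_rot: [0.064, 0.998, -0.0, 0.0]
force: [0.3, 1.0, -0.3]
finger_gap: 0.996
gripper_force: 0.0
```

```bash
python3 - <<'E'
from h import *
print(cur());c=cams.camera_info("wrist");im=cams.snapshot("wrist");cv2.imwrite("pics/w3.png",im[:,:,::-1])
u=proj(c,(.6012,-.2004,.038));print(u)
w=(im.min(2)>170).astype(np.uint8)
n,l,s,ce=cv2.connectedComponentsWithStats(w)
for k in range(1,n):
    if s[k,4]>1500:
        q=cv2.boxPoints(cv2.minAreaRect(np.argwhere(l==k)[:,::-1].astype(np.float32)));W=[atz(c,v,.038)[:2] for v in q]
        print(s[k],ce[k],atz(c,ce[k],.038).round(4),np.mean(W,0).round(4),np.round(W,4).tolist())
E
```

```text
(array([ 0.59184509, -0.1879119 ,  0.19874819]), np.float64(7.355702278819752))
[310.50710026 236.43347484]
[ 279  198   71   67 3930] [310.09847328 227.47888041] [ 0.5942 -0.1997  0.038 ] [ 0.5983 -0.1982] [[0.6193, -0.2294], [0.5685, -0.219], [0.577, -0.1684], [0.6284, -0.1759]]
```

View pics/w3.png

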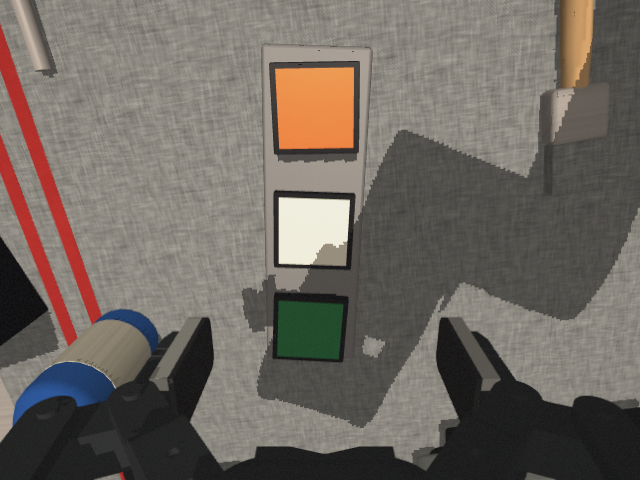

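The white tile's outer corners are at (275,191), (355,194), (351,269) and (272,268). It is between orange (nearer) and green (farther).

```bash
python3 - <<'E'
from h import *
c=cams.camera_info("wrist");q=.03
t,r=fit(c,[(-q,-q,.038),(-q,q,.038),(q,q,.038),(q,-q,.038)],[(274.5,191),(355.5,194),(351.5,269),(273,268)],[.6,-.2,-.12]);print(t.round(4),r,np.degrees(t[2]))
ct=cams.camera_info("top");print(proj(ct,[*t[:2],.038]))
p,a=cur()
T=np.array([.6000,-.2005])
for z in(.05,.053):plan((p,a),[((T[0],T[1],.09),8,8.5,5),((T[0],T[1],z),8,8.5,4)])
E
```

```text
[ 0.5981 -0.1975 -0.1645] [[-1.0, 0.1], [0.4, -0.1], [-0.3, 0.7], [0.9, -0.8]] -9.423607470929943
[395.73902927 236.43074524]
[[-0.2, -0.2, 2.2, 0, 0, 0.1, 8.5], [-0.4, -0.5, 4.4, 0, 0, 0.3, 8.5], [-0.6, -0.7, 6.5, 0, 0, 0.4, 8.5], [-0.8, -0.9, 8.7, 0, 0, 0.5, 8.5], [-1.0, -1.2, 10.9, 0, 0, 0.7, 8.5], [-1.0, -1.2, 11.9, 0, 0, 0.7, 8.5], [-1.0, -1.2, 12.9, 0, 0, 0.7, 8.5], [-1.0, -1.2, 13.9, 0, 0, 0.7, 8.5], [-1.0, -1.2, 14.9, 0, 0, 0.7, 8.5]]
[[-0.2, -0.2, 2.2, 0, 0, 0.1, 8.5], [-0.4, -0.5, 4.4, 0, 0, 0.3, 8.5], [-0.6, -0.7, 6.5, 0, 0, 0.4, 8.5], [-0.8, -0.9, 8.7, 0, 0, 0.5, 8.5], [-1.0, -1.2, 10.9, 0, 0, 0.7, 8.5], [-1.0, -1.2, 11.8, 0, 0, 0.7, 8.5], [-1.0, -1.2, 12.7, 0, 0, 0.7, 8.5], [-1.0, -1.2, 13.7, 0, 0, 0.7, 8.5], [-1.0, -1.2, 14.6, 0, 0, 0.7, 8.5]]
```

```bash
python3 - <<'E'
from h import *
plan(cur(),[((.53,-.085,.08),8.4,6,6),((.53,-.085,.02),8.4,6,5),((.53,-.085,.02),8.4,6,1)])
E
```

```text
[[1.2, 1.6, 2.0, 0, 0, 0.2, 6], [2.5, 3.1, 4.0, 0, 0, 0.4, 6], [3.7, 4.7, 5.9, 0, 0, 0.5, 6], [5.0, 6.3, 7.9, 0, 0, 0.7, 6], [6.2, 7.8, 9.9, 0, 0, 0.9, 6], [7.5, 9.4, 11.9, 0, 0, 1.1, 6], [7.5, 9.4, 13.1, 0, 0, 1.1, 6], [7.5, 9.4, 14.3, 0, 0, 1.1, 6], [7.5, 9.4, 15.5, 0, 0, 1.1, 6], [7.5, 9.4, 16.7, 0, 0, 1.1, 6], [7.5, 9.4, 17.9, 0, 0, 1.1, 6], [7.5, 9.4, 17.9, 0, 0, 1.1, 6]]
```

Emit:
carry_out(
  targets=[
    [[1.2,1.6,2.0,0,0,0.2,6],[2.5,3.1,4.0,0,0,0.4,6],[3.7,4.7,5.9,0,0,0.5,6],[5.0,6.3,7.9,0,0,0.7,6],[6.2,7.8,9.9,0,0,0.9,6],[7.5,9.4,11.9,0,0,1.1,6],[7.5,9.4,13.1,0,0,1.1,6],[7.5,9.4,14.3,0,0,1.1,6],[7.5,9.4,15.5,0,0,1.1,6],[7.5,9.4,16.7,0,0,1.1,6],[7.5,9.4,17.6,0,0,1.1,6],[7.5,9.4,17.6,0,0,1.1,6]],
  ],
)

```text
t: 8.73
tcp_pos: [0.5287, -0.0852, 0.021]
tool_rot: [0.074, 0.997, 0.0, -0.001]
force: [0.0, -0.6, -0.5]
finger_gap: 0.704
gripper_force: 0.0
```

Emit:
carry_out(
  targets=[
    [[0,0,0.1,0,0,0,6],[0,0,0.2,0,0,0,6],[0,0,0.3,0,0,0,6],[0,0,0.3,0,0,0,6]],
  ],
)

```text
t: 9.07
tcp_pos: [0.5296, -0.0861, 0.0197]
tool_rot: [0.074, 0.997, -0.0, 0.0]
force: [-0.4, -0.9, -0.4]
finger_gap: 0.699
gripper_force: 0.0
```

Emit:
carry_out(
  targets=[
    [[0,0,0.1,0,0,0,6],[0,0,0.2,0,0,0,6],[0,0,0.3,0,0,0,6],[0,0,0.3,0,0,0,6]],
  ],
)

```text
t: 9.4
tcp_pos: [0.5292, -0.0859, 0.0162]
tool_rot: [0.074, 0.997, 0.0, -0.0]
force: [-0.0, -0.3, 0.1]
finger_gap: 0.708
gripper_force: 0.0
```

Emit:
carry_out(
  targets=[
    [[0,0,0.1,0,0,0,6],[0,0,0.2,0,0,0,6],[0,0,0.3,0,0,0,6],[0,0,0.3,0,0,0,6]],
  ],
)

```text
t: 9.73
tcp_pos: [0.5294, -0.0859, 0.014]
tool_rot: [0.074, 0.997, -0.0, 0.0]
force: [-0.0, -0.6, 6.0]
finger_gap: 0.702
gripper_force: 3.1
```

Emit:
carry_out(
  targets=[
    [[0,0,0.1,0,0,0,6],[0,0,0.2,0,0,0,6],[0,0,0.2,0,0,0,6]],
  ],
)

```text
t: 9.98
tcp_pos: [0.5293, -0.0859, 0.0139]
tool_rot: [0.074, 0.997, -0.0, 0.0]
force: [-4.3, -0.1, 21.2]
finger_gap: 0.703
gripper_force: 10.6
```

```bash
python3 - <<'E'
from h import *
p,a=cur();p=p.copy();p[2]=.012
plan((p,a),[(p+[0,0,.07],8.4,7.4,4),((.5995,-.199,.09),8.4,7.4,5),((.5995,-.199,.056),8.4,7.4,3)])
E
```

```text
[[0.0, 0.0, -1.8, 0, 0, -0.0, 7.4], [0.0, 0.0, -3.5, 0, 0, -0.1, 7.4], [0.0, 0.0, -5.3, 0, 0, -0.1, 7.4], [0.0, 0.0, -7.0, 0, 0, -0.1, 7.4], [-1.7, -2.0, -7.2, 0, 0, -0.1, 7.4], [-3.4, -4.1, -7.3, 0, 0, -0.1, 7.4], [-5.2, -6.1, -7.5, 0, 0, -0.1, 7.4], [-6.9, -8.1, -7.6, 0, 0, -0.1, 7.4], [-8.6, -10.1, -7.8, 0, 0, -0.1, 7.4], [-8.6, -10.1, -6.7, 0, 0, -0.1, 7.4], [-8.6, -10.1, -5.5, 0, 0, -0.1, 7.4], [-8.6, -10.1, -4.4, 0, 0, -0.1, 7.4]]
```

Emit:
carry_out(
  targets=[
    [[0.0,0.0,-1.8,0,0,0,7.4],[0.0,0.0,-3.5,0,0,-0.1,7.4],[0.0,0.0,-5.3,0,0,-0.1,7.4],[0.0,0.0,-7.0,0,0,-0.1,7.4],[-1.7,-2.0,-7.2,0,0,-0.1,7.4],[-3.4,-4.1,-7.3,0,0,-0.1,7.4],[-5.2,-6.1,-7.5,0,0,-0.1,7.4],[-6.9,-8.1,-7.6,0,0,-0.1,7.4],[-8.6,-10.1,-7.8,0,0,-0.1,7.4],[-8.6,-10.1,-6.7,0,0,-0.1,7.4],[-8.6,-10.1,-5.5,0,0,-0.1,7.4],[-8.6,-10.1,-4.4,0,0,-0.1,7.4]],
  ],
)

```text
t: 10.98
tcp_pos: [0.598, -0.1976, 0.0538]
tool_rot: [0.073, 0.997, 0.001, -0.001]
force: [-1.1, -0.2, 0.5]
finger_gap: 0.865
gripper_force: 0.0
```

Emit:
carry_out(
  targets=[
    [[0,0,0,0,0,0,7.4],[0,0,0,0,0,0,7.4],[0,0,0,0,0,0,7.4],[0,0,0,0,0,0,7.4]],
  ],
)

```text
t: 11.32
tcp_pos: [0.5994, -0.1979, 0.0556]
tool_rot: [0.073, 0.997, -0.0, 0.0]
force: [-1.3, -0.3, 0.2]
finger_gap: 0.863
gripper_force: 0.0
```

Emit:
carry_out(
  targets=[
    [[0,-0.1,0.5,0,0,0,7.4],[0,-0.1,1.0,0,0,0,7.4],[0,-0.1,1.0,0,0,0,7.4],[0,-0.1,1.0,0,0,0,7.4],[0,-0.1,1.0,0,0,0,5.5],[0,-0.1,1.0,0,0,0,5.5],[0,-0.1,1.0,0,0,0,5.5],[0,-0.1,1.0,0,0,0,5.5],[0,-0.1,1.0,0,0,0,5.5]],
  ],
  force=35,
)

```text
t: 12.07
tcp_pos: [0.5995, -0.1997, 0.0457]
tool_rot: [0.073, 0.997, -0.0, 0.0]
force: [-0.1, 0.3, 2.7]
finger_gap: 0.692
gripper_force: 37.9
```

```bash
python3 - <<'E'
from h import *
p,a=cur();print(p,a)
q=mw(-.074,0,.14)
plan((p,a),[(p+[0,0,.03],a,5.5,4),((p+[0,0,.03]+q)/2+[0,0,.03],6.5,5.5,9),(q,4.87,5.5,9),(q,4.87,5.5,2)])
E
```

```text
[ 0.59950927 -0.19966543  0.04568112] 8.410930516189593
[[0.0, 0.0, -0.8, 0, 0, 0.0, 5.5], [0.0, 0.0, -1.5, 0, 0, 0.0, 5.5], [0.0, 0.0, -2.2, 0, 0, 0.0, 5.5], [0.0, 0.0, -3.0, 0, 0, 0.0, 5.5], [1.0, 2.3, -3.7, 0, 0, -0.2, 5.5], [2.1, 4.5, -4.4, 0, 0, -0.4, 5.5], [3.1, 6.8, -5.1, 0, 0, -0.6, 5.5], [4.1, 9.0, -5.8, 0, 0, -0.8, 5.5], [5.2, 11.3, -6.5, 0, 0, -1.1, 5.5], [6.2, 13.5, -7.1, 0, 0, -1.3, 5.5], [7.2, 15.8, -7.8, 0, 0, -1.5, 5.5], [8.2, 18.0, -8.5, 0, 0, -1.7, 5.5]]
[[1.0, 2.3, -0.7, 0, 0, -0.2, 5.5], [1.9, 4.6, -0.7, 0, 0, -0.4, 5.5], [2.9, 6.8, -0.7, 0, 0, -0.6, 5.5], [3.9, 9.1, -0.8, 0, 0, -0.8, 5.5], [4.8, 11.4, -0.8, 0, 0, -0.9, 5.5], [5.8, 13.7, -0.8, 0, 0, -1.1, 5.5], [6.7, 16.0, -0.8, 0, 0, -1.3, 5.5], [7.7, 18.3, -0.9, 0, 0, -1.5, 5.5], [8.7, 20.5, -0.9, 0, 0, -1.7, 5.5], [9.6, 22.8, -0.9, 0, 0, -1.8, 5.5], [9.6, 22.8, -0.9, 0, 0, -1.8, 5.5], [9.6, 22.8, -0.9, 0, 0, -1.8, 5.5]]
```

Emit:
carry_out(
  targets=[
    [[0.0,0.0,-0.8,0,0,0.0,5.5],[0.0,0.0,-1.5,0,0,0.0,5.5],[0.0,0.0,-2.2,0,0,0.0,5.5],[0.0,0.0,-3.0,0,0,0.0,5.5],[1.0,2.3,-3.7,0,0,-0.2,5.5],[2.1,4.5,-4.4,0,0,-0.4,5.5],[3.1,6.8,-5.1,0,0,-0.6,5.5],[4.1,9.0,-5.8,0,0,-0.8,5.5],[5.2,11.3,-6.5,0,0,-1.1,5.5],[6.2,13.5,-7.1,0,0,-1.3,5.5],[7.2,15.8,-7.8,0,0,-1.5,5.5],[8.2,18.0,-8.5,0,0,-1.7,5.5]],
  ],
)

```text
t: 13.07
tcp_pos: [0.5441, -0.0083, 0.1314]
tool_rot: [0.059, 0.998, -0.0, 0.0]
force: [0.7, -0.6, -1.3]
finger_gap: 0.69
gripper_force: 37.9
```

Emit:
carry_out(
  targets=[
    [[1.0,2.3,-0.7,0,0,-0.2,5.5],[1.9,4.6,-0.7,0,0,-0.4,5.5],[2.9,6.8,-0.7,0,0,-0.6,5.5],[3.9,9.1,-0.8,0,0,-0.8,5.5],[4.8,11.4,-0.8,0,0,-0.9,5.5],[5.8,13.7,-0.8,0,0,-1.1,5.5],[6.7,16.0,-0.8,0,0,-1.3,5.5],[7.7,18.3,-0.9,0,0,-1.5,5.5],[8.7,20.5,-0.9,0,0,-1.7,5.5],[9.6,22.8,-0.9,0,0,-1.8,5.5],[9.6,22.8,-0.9,0,0,-1.8,5.5],[9.6,22.8,-0.9,0,0,-1.8,5.5]],
  ],
)

```text
t: 14.07
tcp_pos: [0.4755, 0.2293, 0.14]
tool_rot: [0.041, 0.999, 0.0, 0.001]
force: [0.0, -0.3, -1.5]
finger_gap: 0.688
gripper_force: 37.9
```

Emit:
carry_out(
  targets=[
    [[0,0,1,0,0,0,5.5],[0,0,2,0,0,0,5.5],[0,0,3,0,0,0,5.5],[0,0,4,0,0,0,5.5],[0,0,5,0,0,0,5.5],[0,0,5,0,0,0,5.5],[0,0,5,0,0,0,5.5],[0,0,5,0,0,0,5.5],[0,0,5,0,0,0,5.5]],
  ],
)

```text
t: 14.82
tcp_pos: [0.4762, 0.2283, 0.0896]
tool_rot: [0.043, 0.999, 0.0, 0.0]
force: [-0.6, -0.2, 0.1]
finger_gap: 0.688
gripper_force: 37.9
```

```bash
python3 - <<'E'
from h import *
p,a=cur();print(p,a,mw(-.074,0,.0604)-p,manip.sense()["force"],manip.sense()["finger_gap"]);c=cams.camera_info("wrist")
i=cams.snapshot("wrist")[:,:,::-1].copy();cv2.imwrite("pics/w4.png",i)
E
```

```text
[0.47616391 0.22825112 0.08960314] 4.917227618220687 [-0.00089674  0.00053131 -0.02920314] [-0.60242189 -0.20705887  0.09726338] 0.6883313757179865
```

View pics/w4.png

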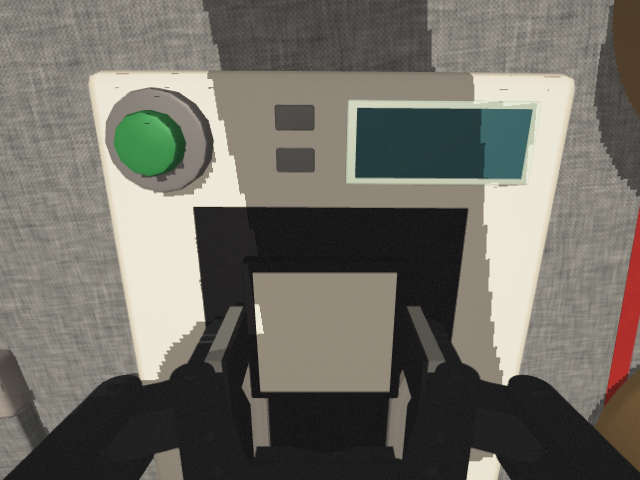

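The tile is held square, with face corners at (254,272), (397,272), (394,391) and (261,391). The rails show symmetrically behind it at x≈260 and 398. Now I lower it onto the stage.

Emit:
carry_out(
  targets=[
    [[0,0,0.7,0,0,0,5.5],[0,0,1.4,0,0,0,5.5],[0,0,2.0,0,0,0,5.5],[0,0,2.4,0,0,0,5.5],[0,0,2.6,0,0,0,5.5],[0,0,2.8,0,0,0,5.5],[0,0,2.9,0,0,0,5.5],[0,0,2.9,0,0,0,5.5]],
  ],
)

```text
t: 15.53
tcp_pos: [0.4756, 0.2282, 0.0607]
tool_rot: [0.043, 0.999, -0.0, -0.0]
force: [-1.6, -0.2, 3.5]
finger_gap: 0.684
gripper_force: 38.3
```

Emit:
carry_out(
  targets=[
    [[0,0,0.1,0,0,0,5.5],[0,0,0.1,0,0,0,5.5]],
  ],
)

```text
t: 15.7
tcp_pos: [0.4755, 0.2282, 0.0606]
tool_rot: [0.043, 0.999, -0.0, -0.0]
force: [-2.1, -0.7, 10.3]
finger_gap: 0.69
gripper_force: 39.1
```

Emit:
carry_out(
  targets=[
    [[0,0,-0.1,0,0,0,7.4],[0,0,-0.1,0,0,0,7.4],[0,0,-0.1,0,0,0,7.4],[0,0,-0.1,0,0,0,7.4],[0,0,-1.0,0,0,0,7.4],[0,0,-2.5,0,0,0,7.4],[0,0,-4,0,0,0,7.4],[0,0,-4,0,0,0,7.4]],
  ],
)

```text
t: 16.37
tcp_pos: [0.4775, 0.2287, 0.1018]
tool_rot: [0.043, 0.999, 0.001, 0.002]
force: [-0.6, 0.2, -0.5]
finger_gap: 0.865
gripper_force: 0.0
```

```bash
python3 - <<'E'
from h import *
p,a=cur();print(p,a);c=cams.camera_info("wrist");im=cams.snapshot("wrist");cv2.imwrite("pics/w5.png",im[:,:,::-1])
plan((p,a),[(mw(-.128,0,.105),4.87,1.5,6),(mw(-.128,0,.0665),4.87,1.5,4),(mw(-.128,0,.0665),4.87,1.5,2)])
E
```

```text
[0.477461   0.2286953  0.10182888] 4.904992220632764
[[0.9, 0.0, -0.1, 0, 0, -0.0, 1.5], [1.9, 0.0, -0.1, 0, 0, -0.0, 1.5], [2.8, 0.0, -0.2, 0, 0, -0.0, 1.5], [3.7, 0.0, -0.2, 0, 0, -0.0, 1.5], [4.7, 0.0, -0.3, 0, 0, -0.0, 1.5], [5.6, 0.0, -0.3, 0, 0, -0.0, 1.5], [5.6, 0.0, 0.6, 0, 0, -0.0, 1.5], [5.6, 0.0, 1.6, 0, 0, -0.0, 1.5], [5.6, 0.0, 2.6, 0, 0, -0.0, 1.5], [5.6, 0.0, 3.5, 0, 0, -0.0, 1.5], [5.6, 0.0, 3.5, 0, 0, -0.0, 1.5], [5.6, 0.0, 3.5, 0, 0, -0.0, 1.5]]
```

View pics/w5.png

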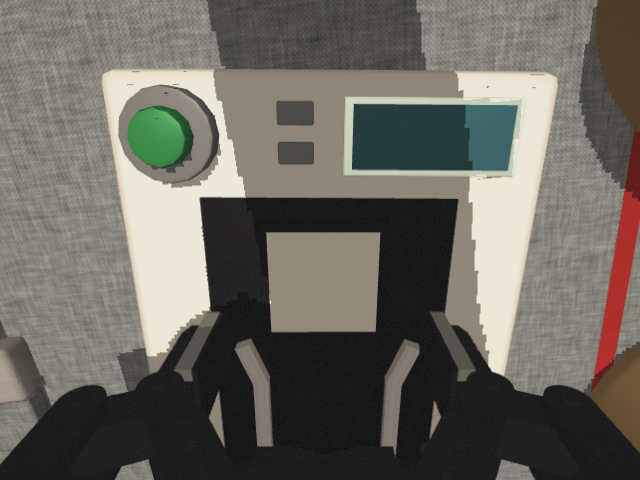

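The tile lies flat at the mouth, with its face from (266,233) to (376,331). It is square to the rails, whose centre is near column 328. Next I get behind its front edge to push.

Emit:
carry_out(
  targets=[
    [[0.9,0.0,-0.1,0,0,0,7],[1.9,0.0,-0.1,0,0,0,6],[2.8,0.0,-0.2,0,0,0,4],[3.7,0.0,-0.2,0,0,0,1.5],[4.7,0.0,-0.3,0,0,0,1.5],[5.6,0.0,-0.3,0,0,0,1.5],[5.6,0.0,0.6,0,0,0,1.5],[5.6,0.0,1.6,0,0,0,1.5],[5.6,0.0,2.6,0,0,0,1.5],[5.6,0.0,3.3,0,0,0,1.5],[5.6,0.0,3.3,0,0,0,1.5],[5.6,0.0,3.3,0,0,0,1.5]],
  ],
)

```text
t: 17.42
tcp_pos: [0.4203, 0.2329, 0.0658]
tool_rot: [0.043, 0.999, -0.0, -0.0]
force: [-0.3, -0.2, 6.3]
finger_gap: 0.174
gripper_force: 2.7
```

Emit:
carry_out(
  targets=[
    [[0,0,0,0,0,0,1.5],[0,0,0,0,0,0,1.5],[0,0,0,0,0,0,1.5]],
  ],
)

```text
t: 17.67
tcp_pos: [0.4203, 0.2329, 0.0658]
tool_rot: [0.043, 0.999, -0.0, -0.0]
force: [-0.7, 0.0, 4.6]
finger_gap: 0.173
gripper_force: 2.6
```

```bash
python3 - <<'E'
from h import *
p,a=cur();print(p,a,manip.sense()["force"],manip.sense()["finger_gap"]);
plan((p,a),[(mw(-.115,-.001,.0665),4.87,1.5,2),(mw(-.036,0,.0665),4.87,1.5,9)])
E
```

```text
[0.42026806 0.23294005 0.06576167] 4.942472747859263 [-0.72433944  0.03547231  4.64352319] 0.17302039097625632
[[-0.7, 0.0, 0.0, 0, 0, -0.0, 1.5], [-1.4, 0.0, -0.1, 0, 0, -0.1, 1.5], [-2.3, 0.0, -0.1, 0, 0, -0.1, 1.5], [-3.2, 0.0, -0.1, 0, 0, -0.1, 1.5], [-4.0, 0.0, -0.1, 0, 0, -0.1, 1.5], [-4.9, 0.0, -0.1, 0, 0, -0.1, 1.5], [-5.8, 0.0, -0.1, 0, 0, -0.1, 1.5], [-6.7, 0.0, -0.1, 0, 0, -0.1, 1.5], [-7.6, 0.0, -0.1, 0, 0, -0.1, 1.5], [-8.4, 0.1, -0.1, 0, 0, -0.1, 1.5], [-9.3, 0.1, -0.1, 0, 0, -0.1, 1.5]]
```

Emit:
carry_out(
  targets=[
    [[0,0.0,-0.25,0,0,0,1.5],[-0.7,0.0,-0.25,0,0,0,1.5],[-1.4,0.0,-0.25,0,0,0,1.5],[-2.2,0.0,-0.25,0,0,0,1.5],[-3.0,0.0,-0.25,0,0,0,1.5],[-3.8,0.0,-0.25,0,0,0,1.5],[-4.6,0.0,-0.25,0,0,0,1.5],[-5.4,0.0,-0.25,0,0,0,1.5],[-6.2,0.0,-0.25,0,0,0,1.5],[-7.0,0.0,-0.25,0,0,0,1.5],[-7.8,0.0,-0.25,0,0,0,1.5],[-7.8,0.0,-0.25,0,0,0,1.5]],
  ],
)

```text
t: 18.67
tcp_pos: [0.5004, 0.2263, 0.069]
tool_rot: [0.043, 0.999, 0.0, 0.002]
force: [-0.5, 0.5, 1.2]
finger_gap: 0.178
gripper_force: 0.0
```

```bash
python3 - <<'E'
from h import *
p,a=cur();s=manip.sense();print(p,a,s["force"],s["ft_torque"]);print("target last",mw(-.031,0,.068)-p)
cv2.imwrite("pics/w6.png",cams.snapshot("wrist")[:,:,::-1])
E
```

```text
[0.5003901  0.22632532 0.06902939] 4.942341184399159 [-0.45208091  0.5243328   1.21198706] [ 0.04796062 -0.03430853  0.01134697]
target last [ 0.01772182 -0.00119349 -0.00102939]
```

View pics/w6.png

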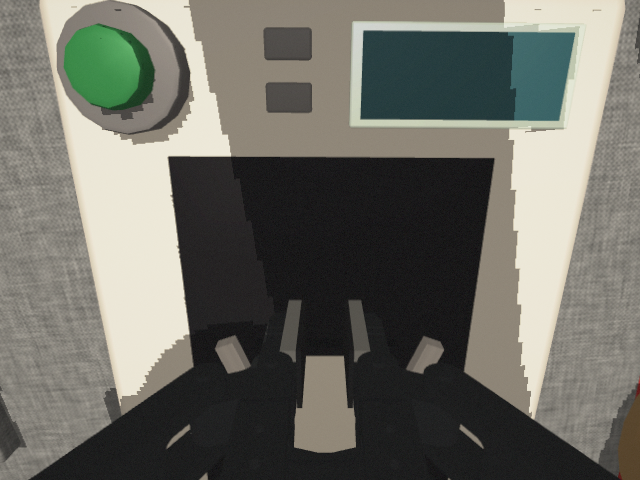

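The tile has moved in with the fingers: its face shows between them at (325,400), and the rail flares are either side at (233,354) and (425,354). I keep pushing.

Emit:
carry_out(
  targets=[
    [[-0.4,0,0,0,0,0,1.5],[-0.8,0,0,0,0,0,1.5],[-1.2,0,0,0,0,0,1.5],[-1.5,0,0,0,0,0,1.5],[-1.7,0,0,0,0,0,1.5],[-1.7,0,0,0,0,0,1.5]],
  ],
)

```text
t: 19.22
tcp_pos: [0.5154, 0.2249, 0.0689]
tool_rot: [0.043, 0.999, 0.0, 0.0]
force: [-0.4, 0.1, 0.3]
finger_gap: 0.177
gripper_force: 0.0
```

Emit:
carry_out(
  targets=[
    [[-0.1,0,0,0,0,0,1.5],[-0.2,0,0,0,0,0,1.5],[-0.3,0,0,0,0,0,1.5],[-0.3,0,0,0,0,0,1.5]],
  ],
)

```text
t: 19.55
tcp_pos: [0.5176, 0.2246, 0.0688]
tool_rot: [0.043, 0.999, -0.0, -0.0]
force: [-0.5, -0.7, 0.1]
finger_gap: 0.171
gripper_force: 0.2
```

Emit:
carry_out(
  targets=[
    [[-0.1,0,0,0,0,0,1.5],[-0.2,0,0,0,0,0,1.5],[-0.3,0,0,0,0,0,1.5],[-0.3,0,0,0,0,0,1.5]],
  ],
)

```text
t: 19.88
tcp_pos: [0.5192, 0.2244, 0.0687]
tool_rot: [0.043, 0.999, -0.0, -0.002]
force: [-4.9, 1.5, 3.5]
finger_gap: 0.178
gripper_force: 2.1
```

Emit:
carry_out(
  targets=[
    [[-0.1,0,0,0,0,0,1.5],[-0.2,0,0,0,0,0,1.5],[-0.2,0,0,0,0,0,1.5]],
  ],
)

```text
t: 20.13
tcp_pos: [0.5194, 0.2244, 0.0686]
tool_rot: [0.043, 0.999, -0.0, -0.003]
force: [-6.3, 2.6, 4.6]
finger_gap: 0.179
gripper_force: 3.7
```

Emit:
carry_out(
  targets=[
    [[1.0,0,0,0,0,0,1.5],[2.5,0,0,0,0,0,1.5],[4.5,0,0,0,0,0,1.5],[5.5,0,-2,0,0,0,1.5],[6.5,0,-5,0,0,0,1.5],[6.5,0,-8,0,0,0,1.5],[6.5,0,-8,0,0,0,4],[6.5,0,-8,0,0,0,8.5],[6.5,0,-8,0,0,0,8.5]],
  ],
)

```text
t: 20.88
tcp_pos: [0.4584, 0.2297, 0.1489]
tool_rot: [0.043, 0.999, 0.0, 0.001]
force: [-0.1, -0.8, 0.2]
finger_gap: 0.59
gripper_force: 0.0
```

```bash
python3 - <<'E'
from h import *
p,a=cur();print(p,a);c=cams.camera_info("wrist");im=cams.snapshot("wrist");cv2.imwrite("pics/w7.png",im[:,:,::-1])
h=lambda p:p+[0,0,0]
g=mw(.0617,0,.2905)
plan((p,a),[(p+[0,0,.18],4.87,8.5,6),(g+[0,0,.07],4.87,8.5,6),(g,4.87,8.5,6),(g,4.87,8.5,2),(g,4.87,4,4)])
E
```

```text
[0.45844168 0.22971522 0.14887766] 4.909621461391792
[[0.0, 0.0, -3.0, 0, 0, -0.0, 8.5], [0.0, 0.0, -6.0, 0, 0, -0.0, 8.5], [0.0, 0.0, -9.0, 0, 0, -0.0, 8.5], [0.0, 0.0, -12.0, 0, 0, -0.0, 8.5], [0.0, 0.0, -15.0, 0, 0, -0.0, 8.5], [0.0, 0.0, -18.0, 0, 0, -0.0, 8.5], [-2.5, 0.0, -18.5, 0, 0, -0.0, 8.5], [-5.1, 0.0, -19.1, 0, 0, -0.0, 8.5], [-7.6, 0.0, -19.6, 0, 0, -0.0, 8.5], [-10.2, 0.0, -20.1, 0, 0, -0.0, 8.5], [-12.7, 0.1, -20.6, 0, 0, -0.0, 8.5], [-15.3, 0.1, -21.2, 0, 0, -0.0, 8.5]]
[[0.0, 0.0, 1.2, 0, 0, 0.0, 8.5], [0.0, 0.0, 2.3, 0, 0, 0.0, 8.5], [0.0, 0.0, 3.5, 0, 0, 0.0, 8.5], [0.0, 0.0, 4.7, 0, 0, 0.0, 8.5], [0.0, 0.0, 5.8, 0, 0, 0.0, 8.5], [0.0, 0.0, 7.0, 0, 0, 0.0, 8.5], [0.0, 0.0, 7.0, 0, 0, 0.0, 8.5], [0.0, 0.0, 7.0, 0, 0, 0.0, 8.5], [0.0, 0.0, 7.0, 0, 0, 0.0, 4], [0.0, 0.0, 7.0, 0, 0, 0.0, 4], [0.0, 0.0, 7.0, 0, 0, 0.0, 4], [0.0, 0.0, 7.0, 0, 0, 0.0, 4]]
```

View pics/w7.png

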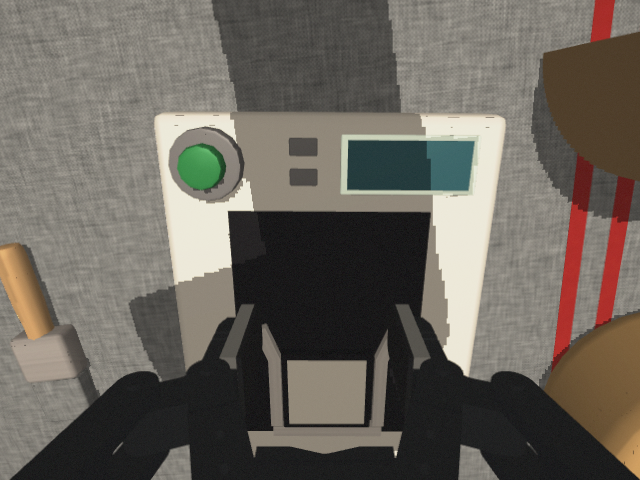

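The tile is home: its face runs from (287,360) to (367,425), between the rails and against the stop at row 432. Now I re-grip the head.

Emit:
carry_out(
  targets=[
    [[0.0,0.0,-3.0,0,0,0,8.5],[0.0,0.0,-6.0,0,0,0,8.5],[0.0,0.0,-9.0,0,0,0,8.5],[0.0,0.0,-12.0,0,0,0,8.5],[0.0,0.0,-15.0,0,0,0,8.5],[0.0,0.0,-18.0,0,0,0,8.5],[-2.5,0.0,-18.5,0,0,0,8.5],[-5.1,0.0,-19.1,0,0,0,8.5],[-7.6,0.0,-19.6,0,0,0,8.5],[-10.2,0.0,-20.1,0,0,0,8.5],[-12.7,0.1,-20.6,0,0,0,8.5],[-15.5,0.1,-21.2,0,0,0,8.5]],
  ],
)

```text
t: 21.93
tcp_pos: [0.613, 0.2172, 0.3586]
tool_rot: [0.043, 0.999, -0.0, -0.002]
force: [0.4, 0.6, 0.4]
finger_gap: 0.996
gripper_force: 0.0
```

Emit:
carry_out(
  targets=[
    [[0.0,0.0,0,0,0,0.0,8.5],[0.0,0.0,0,0,0,0.0,8.5],[0.0,0.0,1.2,0,0,0.0,8.5],[0.0,0.0,2.3,0,0,0.0,8.5],[0.0,0.0,3.5,0,0,0.0,8.5],[0.0,0.0,4.7,0,0,0.0,8.5],[0.0,0.0,5.8,0,0,0.0,8.5],[0.0,0.0,7.0,0,0,0.0,8.5],[0.0,0.0,7.0,0,0,0.0,8.5],[0.0,0.0,7.0,0,0,0.0,8.5]],
  ],
)

```text
t: 22.77
tcp_pos: [0.6112, 0.2175, 0.2894]
tool_rot: [0.043, 0.999, -0.0, -0.002]
force: [0.5, -0.9, 0.3]
finger_gap: 0.989
gripper_force: 0.0
```

Emit:
carry_out(
  targets=[
    [[0.0,0.0,0,0,0,0.0,4],[0.0,0.0,0,0,0,0.0,4],[0.0,0.0,0,0,0,0.0,4],[0.0,0.0,0,0,0,0.0,4],[0.0,0.0,0,0,0,0.0,4],[0.0,0.0,0,0,0,0.0,4]],
  ],
  force=40,
)

```text
t: 23.27
tcp_pos: [0.6126, 0.218, 0.2919]
tool_rot: [0.043, 0.999, 0.001, 0.001]
force: [-0.1, 1.2, 3.8]
finger_gap: 0.507
gripper_force: 43.8
```

```bash
python3 - <<'E'
from h import *
p,a=cur();print(p,a,mw(.0617,0,.2855))
A=arc(1.25,0.0,26,0,4.87);s=p-mw(.0617,0,.2855)
plan((p,a),[(q+s*[1,1,1],b,o,n) for q,b,o,n in A])
E
```

```text
[0.61263516 0.21800602 0.29191775] 4.91936836528294 [0.61047724 0.21726181 0.2855    ]
[[0.8, 0.0, 0.3, 0, 0, -0.0, 4], [1.7, 0.0, 0.6, 0, 0, -0.0, 4], [2.5, 0.0, 1.0, 0, 0, -0.0, 4], [3.3, 0.0, 1.4, 0, 0, -0.0, 4], [4.0, 0.0, 1.9, 0, 0, -0.0, 4], [4.8, 0.0, 2.4, 0, 0, -0.0, 4], [5.5, 0.0, 2.9, 0, 0, -0.0, 4], [6.2, 0.0, 3.5, 0, 0, -0.0, 4], [6.8, 0.0, 4.1, 0, 0, -0.0, 4], [7.5, 0.0, 4.7, 0, 0, -0.0, 4], [8.1, 0.0, 5.3, 0, 0, -0.0, 4], [8.6, 0.0, 6.0, 0, 0, -0.0, 4]]
[[0.5, 0.0, 0.7, 0, 0, 0.0, 4], [1.0, 0.0, 1.4, 0, 0, 0.0, 4], [1.5, 0.0, 2.2, 0, 0, 0.0, 4], [1.9, 0.0, 3.0, 0, 0, 0.0, 4], [2.3, 0.0, 3.8, 0, 0, 0.0, 4], [2.7, 0.0, 4.6, 0, 0, 0.0, 4], [3.0, 0.0, 5.4, 0, 0, 0.0, 4], [3.3, 0.0, 6.3, 0, 0, 0.0, 4], [3.5, 0.0, 7.1, 0, 0, 0.0, 4], [3.7, 0.0, 8.0, 0, 0, 0.0, 4], [3.8, 0.0, 8.9, 0, 0, 0.0, 4], [3.9, 0.0, 9.8, 0, 0, 0.0, 4]]
[[0.1, 0.0, 0.9, 0, 0, 0.0, 4], [0.1, 0.0, 1.8, 0, 0, 0.0, 4]]
```

Emit:
carry_out(
  targets=[
    [[0.8,0.0,0.3,0,0,0,4],[1.7,0.0,0.6,0,0,0,4],[2.5,0.0,1.0,0,0,0,4],[3.3,0.0,1.4,0,0,0,4],[4.0,0.0,1.9,0,0,0,4],[4.8,0.0,2.4,0,0,0,4],[5.5,0.0,2.9,0,0,0,4],[6.2,0.0,3.5,0,0,0,4],[6.8,0.0,4.1,0,0,0,4],[7.5,0.0,4.7,0,0,0,4],[8.1,0.0,5.3,0,0,0,4],[8.6,0.0,6.0,0,0,0,4]],
  ],
)

```text
t: 24.27
tcp_pos: [0.5251, 0.226, 0.2319]
tool_rot: [0.043, 0.999, 0.001, -0.001]
force: [-6.4, 4.9, 8.9]
finger_gap: 0.506
gripper_force: 46.7
```

Emit:
carry_out(
  targets=[
    [[0.5,0.0,0.7,0,0,0.0,4],[1.0,0.0,1.4,0,0,0.0,4],[1.5,0.0,2.2,0,0,0.0,4],[1.9,0.0,3.0,0,0,0.0,4],[2.3,0.0,3.8,0,0,0.0,4],[2.7,0.0,4.6,0,0,0.0,4],[3.0,0.0,5.4,0,0,0.0,4],[3.3,0.0,6.3,0,0,0.0,4],[3.5,0.0,7.1,0,0,0.0,4],[3.7,0.0,8.0,0,0,0.0,4],[3.8,0.0,8.9,0,0,0.0,4],[3.9,0.0,9.6,0,0,0.0,4]],
  ],
)

```text
t: 25.27
tcp_pos: [0.4839, 0.2297, 0.1339]
tool_rot: [0.043, 0.999, 0.001, -0.004]
force: [-7.2, 7.5, 3.4]
finger_gap: 0.506
gripper_force: 49.0
```

Emit:
carry_out(
  targets=[
    [[0,0.0,0.4,0,0,0.0,4],[0.1,0.0,0.8,0,0,0.0,4],[0.1,0.0,1.2,0,0,0.0,4],[0.1,0.0,1.5,0,0,0.0,4],[0.1,0.0,1.7,0,0,0,4],[0.1,0.0,1.7,0,0,0,4]],
  ],
)

```text
t: 25.77
tcp_pos: [0.4827, 0.2299, 0.1166]
tool_rot: [0.043, 0.999, 0.001, -0.004]
force: [-6.9, 9.0, -0.6]
finger_gap: 0.509
gripper_force: 49.0
```

Emit:
carry_out(
  targets=[
    [[0,0,0.1,0,0,0.0,4],[0,0,0.2,0,0,0.0,4],[0,0,0.3,0,0,0.0,4],[0,0,0.3,0,0,0.0,4]],
  ],
)

```text
t: 26.1
tcp_pos: [0.4827, 0.2298, 0.1139]
tool_rot: [0.043, 0.999, 0.001, -0.004]
force: [-7.6, 9.0, 0.7]
finger_gap: 0.505
gripper_force: 49.3
```

Emit:
carry_out(
  targets=[
    [[0,0,0.1,0,0,0.0,4],[0,0,0.2,0,0,0.0,4],[0,0,0.3,0,0,0.0,4],[0,0,0.3,0,0,0.0,4]],
  ],
)

```text
t: 26.43
tcp_pos: [0.4827, 0.2299, 0.1113]
tool_rot: [0.043, 0.999, 0.001, -0.004]
force: [-6.6, 9.0, 3.0]
finger_gap: 0.506
gripper_force: 49.5
```

Emit:
carry_out(
  targets=[
    [[0,0,0.1,0,0,0.0,4],[0,0,0.2,0,0,0.0,4],[0,0,0.2,0,0,0.0,4]],
  ],
)

```text
t: 26.68
tcp_pos: [0.4827, 0.2299, 0.1112]
tool_rot: [0.043, 0.999, 0.001, -0.003]
force: [-9.6, 8.0, 16.7]
finger_gap: 0.505
gripper_force: 51.1
```

Emit:
carry_out(
  targets=[
    [[0,0,-0.4,0,0,0,4],[0,0,-0.4,0,0,0,8.5],[0,0,-0.4,0,0,0,8.5],[0,0,-0.4,0,0,0,8.5],[0,0,-0.4,0,0,0,8.5],[0,0,-2,0,0,0,8.5],[0,0,-4.5,0,0,0,8.5],[0,0,-7,0,0,0,8.5],[0,0,-7,0,0,0,8.5],[0,0,-7,0,0,0,8.5]],
  ],
)

```text
t: 27.52
tcp_pos: [0.488, 0.2281, 0.1809]
tool_rot: [0.043, 0.999, 0.0, 0.002]
force: [-0.4, -0.0, -0.0]
finger_gap: 0.991
gripper_force: 0.0
```

```bash
python3 - <<'E'
from h import *
p,a=cur();print(p,a)
cv2.imwrite("pics/s8.png",cv2.resize(cams.snapshot("side")[120:270,180:390,::-1],None,fx=3,fy=3))
c=cams.camera_info("wrist");im=cams.snapshot("wrist").astype(int)
gr=(im[...,1]>im[...,0]+40)&(im[...,1]>im[...,2]+30)
ys,xs=np.nonzero(gr);k=atz(c,(xs.mean(),ys.mean()),.052);print(len(xs),k,mw(-.143,-.068,.052))
k=np.array([.4005,.1658,0])
plan((p,a),[(k+[0,0,.13],4.87,0,6),(k+[0,0,.078],4.87,0,5),(k+[0,0,.078],4.87,0,1)])
E
```

```text
[0.48798856 0.22813312 0.18094285] 4.933779735311193
1333 [0.39958325 0.16536299 0.052     ] [0.40074323 0.16688587 0.052     ]
[[1.4, -1.2, 0.8, 0, 0, -0.0, 0], [2.7, -2.3, 1.7, 0, 0, -0.0, 0], [4.1, -3.5, 2.5, 0, 0, -0.0, 0], [5.5, -4.6, 3.4, 0, 0, -0.0, 0], [6.8, -5.8, 4.2, 0, 0, -0.1, 0], [8.2, -7.0, 5.1, 0, 0, -0.1, 0], [8.2, -7.0, 6.1, 0, 0, -0.1, 0], [8.2, -7.0, 7.2, 0, 0, -0.1, 0], [8.2, -7.0, 8.2, 0, 0, -0.1, 0], [8.2, -7.0, 9.3, 0, 0, -0.1, 0], [8.2, -7.0, 10.3, 0, 0, -0.1, 0], [8.2, -7.0, 10.3, 0, 0, -0.1, 0]]
```

View pics/s8.png

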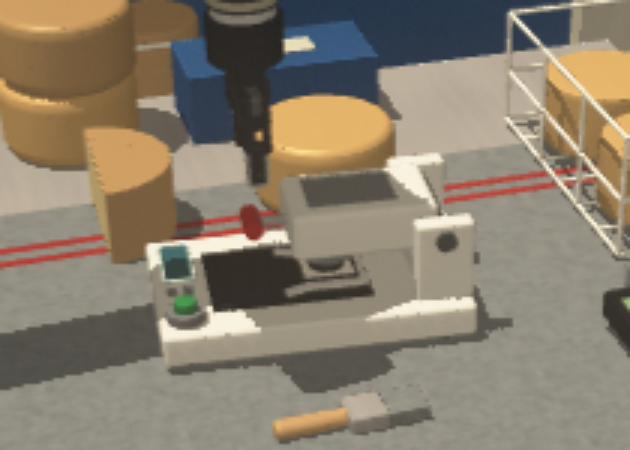

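The head lies level with its nose on the tile at about (325,262) in the crop, and the grip is free. On to the key.

Emit:
carry_out(
  targets=[
    [[1.4,-1.2,0.8,0,0,0,0],[2.7,-2.3,1.7,0,0,0,0],[4.1,-3.5,2.5,0,0,0,0],[5.5,-4.6,3.4,0,0,0,0],[6.8,-5.8,4.2,0,0,0,0],[8.2,-7.0,5.1,0,0,0,0],[8.2,-7.0,6.1,0,0,0,0],[8.2,-7.0,7.2,0,0,0,0],[8.2,-7.0,8.2,0,0,0,0],[8.2,-7.0,9.3,0,0,0,0],[8.2,-7.0,9.3,0,0,0,0],[8.2,-7.0,9.3,0,0,0,0]],
  ],
)

```text
t: 28.62
tcp_pos: [0.398, 0.1652, 0.0858]
tool_rot: [0.043, 0.999, -0.0, -0.002]
force: [-0.9, -0.7, 2.1]
finger_gap: 0.0
gripper_force: 0.7
```

Emit:
carry_out(
  targets=[
    [[0,0,0,0,0,0,0],[0,0,0,0,0,0,0],[0,0,0,0,0,0,0],[0,0,0,0,0,0,0]],
  ],
)

```text
t: 28.95
tcp_pos: [0.3993, 0.1656, 0.0872]
tool_rot: [0.043, 0.999, 0.0, 0.0]
force: [-0.4, -0.2, -0.5]
finger_gap: -0.0
gripper_force: 0.0
```

Emit:
carry_out(
  targets=[
    [[0,0,0.3,0,0,0,0],[0,0,0.6,0,0,0,0],[0,0,0.9,0,0,0,0],[0,0,1.1,0,0,0,0],[0,0,1.1,0,0,0,0]],
  ],
)

```text
t: 29.37
tcp_pos: [0.3995, 0.1657, 0.0793]
tool_rot: [0.043, 0.999, 0.0, 0.002]
force: [-6.2, -1.4, 44.2]
finger_gap: 0.0
gripper_force: 22.2
```

Emit:
carry_out(
  targets=[
    [[0,0,0.1,0,0,0,0],[0,0,0.2,0,0,0,0],[0,0,0.3,0,0,0,0],[0,0,0.3,0,0,0,0],[0,0,0.3,0,0,0,0]],
  ],
)

```text
t: 29.78
tcp_pos: [0.3995, 0.1656, 0.0788]
tool_rot: [0.043, 0.999, 0.0, 0.003]
force: [-8.1, -3.1, 73.2]
finger_gap: -0.001
gripper_force: 36.9
```

Emit:
carry_out(
  targets=[
    [[0,0,0.1,0,0,0,0],[0,0,0.2,0,0,0,0],[0,0,0.2,0,0,0,0]],
  ],
)

```text
t: 30.03
tcp_pos: [0.3995, 0.1656, 0.0784]
tool_rot: [0.042, 0.999, 0.0, 0.004]
force: [-11.4, -3.0, 92.8]
finger_gap: -0.001
gripper_force: 46.6
```

Emit:
carry_out(
  targets=[
    [[0,0,-0.5,0,0,0,0],[0,0,-0.5,0,0,0,0]],
  ],
)

```text
t: 30.2
tcp_pos: [0.3995, 0.1656, 0.0793]
tool_rot: [0.043, 0.999, 0.0, 0.002]
force: [-3.7, -0.9, 44.2]
finger_gap: -0.001
gripper_force: 21.9
```

Emit:
carry_out(
  targets=[
    [[0,0,-0.2,0,0,0,0],[0,0,-0.2,0,0,0,0],[0,0,-0.2,0,0,0,0]],
  ],
)

```text
t: 30.45
tcp_pos: [0.3996, 0.1657, 0.0797]
tool_rot: [0.043, 0.999, 0.0, 0.001]
force: [-2.0, 0.1, 25.0]
finger_gap: -0.001
gripper_force: 12.5
```

```bash
python3 - <<'E'
from h import *
s=manip.sense();print(cur(),s["force"])
a=cams.snapshot("wrist")[0:260,100:420,::-1];b=cams.snapshot("side")[190:240,210:270,::-1]
cv2.imwrite("pics/w9.png",np.hstack([a,cv2.resize(b,(312,260))]))
E
```

```text
(array([0.3995686 , 0.16565506, 0.07967335]), np.float64(4.907917593692213)) [-2.00853479  0.12672705 24.99564178]
```

View pics/w9.png

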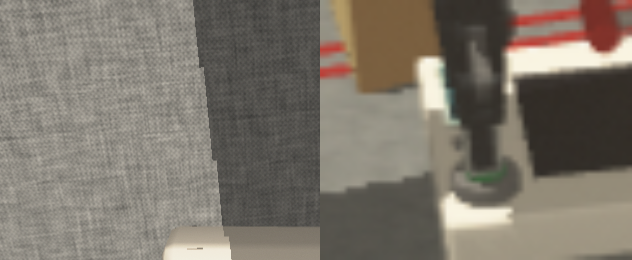

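The fingertip is centred on the key inside the ring, with a sliver of green showing. I lift in small steps to read the spring.

Emit:
carry_out(
  targets=[
    [[0,0,-0.2,0,0,0,0],[0,0,-0.3,0,0,0,0],[0,0,-0.3,0,0,0,0],[0,0,-0.3,0,0,0,0]],
  ],
)

```text
t: 30.88
tcp_pos: [0.3996, 0.1657, 0.0809]
tool_rot: [0.043, 0.999, 0.0, 0.001]
force: [0.2, 0.5, 4.6]
finger_gap: -0.002
gripper_force: 2.1
```

Emit:
carry_out(
  targets=[
    [[0,0,-0.2,0,0,0,0],[0,0,-0.2,0,0,0,0],[0,0,-0.2,0,0,0,0]],
  ],
)

```text
t: 31.13
tcp_pos: [0.3996, 0.1656, 0.0828]
tool_rot: [0.043, 0.999, 0.0, 0.0]
force: [-0.0, 2.3, 2.5]
finger_gap: -0.002
gripper_force: 1.6
```

Emit:
carry_out(
  targets=[
    [[0,0,-0.2,0,0,0,0],[0,0,-0.2,0,0,0,0],[0,0,-0.2,0,0,0,0]],
  ],
)

```text
t: 31.38
tcp_pos: [0.3995, 0.1656, 0.0848]
tool_rot: [0.043, 0.999, 0.0, 0.0]
force: [1.6, 0.5, 2.3]
finger_gap: -0.001
gripper_force: 1.0
```

Emit:
carry_out(
  targets=[
    [[0,0,-0.2,0,0,0,0],[0,0,-0.2,0,0,0,0],[0,0,-0.2,0,0,0,0]],
  ],
)

```text
t: 31.63
tcp_pos: [0.3982, 0.1654, 0.0866]
tool_rot: [0.043, 0.999, -0.0, -0.001]
force: [1.0, -0.7, 0.7]
finger_gap: 0.003
gripper_force: 0.0
```

The spring reads 4.6 N falling to 0 over 6 mm, so the key went fully down and came back up. I retreat clear.

Emit:
carry_out(
  targets=[
    [[0,0,-2,0,0,0,0],[0,0,-4.5,0,0,0,0],[0,0,-7,0,0,0,0],[0,0,-9.5,0,0,0,0],[0,0,-11,0,0,0,0],[0,0,-11,0,0,0,0],[0,0,-11,0,0,0,0],[0,0,-11,0,0,0,0],[0,0,-11,0,0,0,0],[0,0,-11,0,0,0,0]],
  ],
)

```text
t: 32.47
tcp_pos: [0.3983, 0.1654, 0.1957]
tool_rot: [0.043, 0.999, -0.0, -0.001]
force: [-0.0, -0.2, 0.1]
finger_gap: -0.006
gripper_force: 0.0
```

```bash
python3 - <<'E'
from h import *
from station import sign_off
c=cams.camera_info("side");im=cams.snapshot("side").astype(int)
r=(im[...,0]>90)&(im[...,1]<60)&(im[...,2]<60);r[:185]=0;r[205:]=0;r[:,:250]=0;r[:,:255]=0;r[:,275:]=0
ys,xs=np.nonzero(r);print("red",len(xs),xs.mean(),ys.mean(),[ (z,proj(c,mw(.12-.185*np.cos(t),0,z)).round(1)) for t,z in((0,.11),(-.07,.097),(.1,.1285))])
print(cur(),manip.sense()["force"])
print(sign_off())
E
```

```text
red 40 263.15 195.025 [(0.11, array([263.6, 193.9])), (0.097, array([264. , 197.6])), (0.1285, array([263.7, 188.5]))]
(array([0.39843695, 0.16539156, 0.19577346]), np.float64(4.918120544187813)) [-0.18100685 -0.62091422 -0.64898138]
the job is handed in; nothing more can be done
None
```

I handed the job in at about 32 s: white tile home against the stop, head down on it, green key fully pressed and released, arm clear. Two slips: the key press peaked at about 93 N at the wrist (limit 120 N), and I viewed 12 pictures instead of the allowed 10.

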